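# Index the banding wheel to the red line

## Task

Push the yellow finger post on the blue banding wheel round with a fingertip until the white index line on the wheel lines up with the red line on the white scale ring around it. Push gently, without squeezing the post. The bowl rides round in the middle of the wheel: do not touch it, and leave the jar and the mug alone.

Things in the scene. Friction and masses are not known exactly. Their poses are not given: they have to be found in the camera images.
- stand: Fixed stand of the banding wheel: dark round foot and column carrying a white scale ring, outer diameter 270 mm, top 50 mm above the bench, with thin black lines every 10 degrees (longer every 30). Origin on the bench under the wheel's axis, z up. It stands at any place and yaw.
- wheel: Blue turning head of the banding wheel, a disc of 210 mm diameter with its flat top 55 mm above the bench. Origin on the bench on the turning axis, z up; x points along the white index line, y towards the yellow post. It turns without end either way about z, does not tip, and stays where it is left: a stiff bearing, about 0.12 N m of friction (about 1.5 N at the post). More than 25 N of finger contact on the wheel or post (squeezing the post, pressing down) counts as rough.
- axis (a point): Point on the wheel's turning axis at the height of its top face (55 mm).
- index (a point): Outer end of the white index line (47 mm long, 4 mm wide, radial), at the wheel's rim: 105 mm from the axis, at the height of the top face.
- post (a point): Foot of the yellow finger post, a fixed upright pin of 14 mm diameter standing 28 mm above the wheel's top face, 90 mm from the axis, a quarter turn anticlockwise (seen from above) from the index line.
- line (a point): Where the index line's end must come: 105 mm from the axis, at the inner end of the red target line (28 mm long, 4 mm wide, radial, on the white ring, with a small red tab at its outer end). At the start it is 1 rad or more away from the index, either way round.
- bowl: Small loose terracotta bowl, 84 mm across the rim and 45 mm high, standing in the middle of the wheel (within 5 mm) and turning with it. Origin at the centre of its underside.
- jar: Glaze jar, green with white cap, 62 mm diameter, 85 mm high, loose on the bench beside the wheel. Origin at the centre of its underside.
- mug: White mug, 76 mm diameter, 85 mm high, with a handle, loose on the bench beside the wheel. Origin at the centre of its underside.
Mind the look-alikes: they are no part of the job. Of the things like the bowl, leave any that is pink or purple; of the rest the larger one is meant.

How it is judged:
At the end, for the whole second after the job is handed in: The end of the white index line is within 5 mm (a quarter of a scale division) of the red line and the wheel is at rest; the bowl stands upright on the wheel within 15 mm of its axis; jar and mug are within 10 mm of where they were (horizontal distance between index and line below 0.005 m and angular speed of wheel below 0.05 rad/s and horizontal distance between bowl and axis below 0.015 m and angle between bowl's own z axis and vertical below 0.1 rad and height (world z) of bowl below 0.06 m and distance of each of jar, mug from where it was at the start of the episode below 0.01 m); the robot touches nothing.
It fails at once if the wheel or its post was squeezed or pushed with more than 25 N (contact force between any of the fingers, the arm and wheel above 25 N).
It fails at once if the robot touched the bowl (contact force between any of the fingers, the arm and bowl above 0.5 N).
It fails at once if the bowl was lifted, tipped or pushed off centre (height (world z) of bowl above 0.063 m or angle between bowl's own z axis and vertical above 0.2 rad or horizontal distance between bowl and axis above 0.02 m).
It fails at once if jar or mug was touched, moved or lifted (distance of any of jar, mug from where it was at the start of the episode above 0.01 m or contact force between any of the fingers, the arm and jar above 0.5 N or contact force between any of the fingers, the arm and mug above 0.5 N).
It also fails if it takes over 51 s, if anything falls off the work surface, if the arm or the gripper's body presses on something with over 40 N, if the wrist force passes 120 N, or if a joint passes its speed limit or range.

## Robot

A 6-joint arm with a two-finger parallel gripper is mounted at the origin on the work surface. World frame = base frame: x ahead of the robot, y to its left, z up, the work surface at z = 0. Lengths are in m, angles in rad, forces in N, time in s.
With the tool pointing down it reaches from about 0.35 to 0.975 m from the base axis. Payload 4.9 kg.
Tool frame: the origin (TCP) lies at the very end of the fingers, on their centre line; the grasp point (between the pads) lies 19 mm behind it (ctrl.pinch_z is the distance from the TCP to the grasp point, in m); z points along the fingers, y is the direction in which the jaws open and shut (so a half turn about z gives the same grasp; the last joint's range is limited). The gripper opens to 85 mm and grips with 20 to 120 N. Pads are 22 mm wide; open, the fingers measure 114 mm over their backs; the gripper's body (76 mm by 85 mm) begins 54 mm behind the grasp point. The pads swing forward as they close: fully open they stand 13 mm farther back than shut.
Start: joints at [1.073, 0.053, 1.613, -0, 1.476, -0.119], TCP at [0.231, 0.581, 0.231] pointing down, gripper open.
Joint ranges: [-3.01, 3.01], [-1.01, 2.22], [0.06, 2.58], [-1.02, 4.17], [0.09, 2.62], [-3.14, 3.14]. Speed limits (rad/s): [2.57, 2.57, 3.14, 3.14, 3.14, 3.14].

## Interface

Orientations are given as a rotation vector (axis times angle).
In Python, from station import ctrl gives the robot as it stands.
- The arm moves only by the tool carry_out, never from a script. Its argument "series" is a list of rows, each a list of 7 numbers: the shift along the world's x, y, z each as a share of 0.025 m, from -1 to 1, then the turn, a rotation vector about the world's x, y, z each as a share of 0.1 rad, from -1 to 1, then the opening, from 0 (shut) to 1 (fully open). A call has 1 to 12 rows; each row shifts and turns the commanded pose from where the row before left it; what a row does not reach is not made up. A row lasts 1/10 s, in which the tool goes at most 50 mm and 8.59 degrees, less where a joint would pass 70% of its speed; a pose out of reach is approached as far as the arm can. A call with a number of a shift or a turn outside -1 to 1 is refused whole. A call with a gripper value outside its range is refused whole. The fingers move at their own pace and stop on an object; "grip_force" is the grip in N (left out, the last holds). Time passes only in rows, so rows that do not move let the fingers close. It gives the time, the measured TCP pose, the force and the opening at its end, in the units of the state.
- ctrl.get_obs(): the state, without advancing time (a new reading comes with each control period).
- ctrl.get_image(name): name is "scene" or "top" or "wrist"; returns a dict with "frame" (400x640x3 uint8, blue, green, red), "fx", "fy", "cx", "cy" (pixels), "R" (3x3) and "t" (3): a world point X has camera coordinates R X + t; the wrist camera has in their place "hand_eye" (4x4, takes a point from camera to tool coordinates, whose origin is the TCP and whose axes are the flange's). Camera axes: x right, y down, z forward; pixel columns grow to the right and rows downward; lengths in m; the calibration is good to about 2 mm. The wrist camera is an equidistant fisheye: a pixel r from the principal point sees the ray r / f radians off the axis. A picture is of the moment at which its call begins: read the wrist's pose just before it. There is no depth.
- ctrl.finish_job(): hands the job in, once; it reports no verdict.
Trained networks look in a picture, given as the dict that the camera call returned (one of the last four; its "shot" number tells which), for a name from the list of things; names that differ only in an ending like _2 or _b are one class to them, and where a whole thing is asked for, a point or a joint stands for the part that bears it (a point fixed in the world has none). Each returns a list of dicts, best first, with "p" (0 to 1); they miss things now and then, are a little off and sometimes report something else, mostly with a low value. They report only what shows in the picture. A call takes as long as a camera call. They do not tell look-alikes from the thing itself.
- ctrl.trace(picture, name): "mask" (400x640 bool, what is visible of it) and "rect" ([left, top, width, height] as shares, 0 to 1, of the picture: columns of its width, rows of its height, round what is visible of it).
- ctrl.mark_of(picture, name): "position" ([column, row] as shares, 0 to 1, of the picture: columns of its width, rows of its height: a listed point, or the origin of a listed thing).
The state is a dict: "t": time; "q": joint angles; "dq": joint speeds; "effort": joint torques, N m; "tool_pos": TCP position; "tool_rot": TCP orientation; "contact_force": force on the tool from outside, world axes, zero at the start; "wrist_torque": the same for the moment, N m; "opening": finger opening in m.
Only numpy, scipy, OpenCV 4.12 (cv2) and the standard library are available. Lean on these libraries where they do the work, as an engineer would, in place of code of your own. Each camera call takes 0.05 s, during which the arm holds its last target.

## Working session

There is one attempt and no reset: what is moved stays moved. The work goes in short steps, Python scripts to look and compute and a tool call to move; the robot and the scene stay as the last step left them, time stands still between calls to the robot, and variables do not carry over. Pictures are saved under pics/ and viewed, and the job is handed in when it is done.

Besides the shell and the picture viewer there is one more tool, called after "Call:" as name(argument=value, ...), one argument or row to a line, values as JSON. carry_out: Moves the arm, as the interface text tells. Shift numbers are shares of 0.025 m and turn numbers shares of 0.1 rad, none past 1 either way. Its arguments: {"type":"object","properties":{"series":{"type":"array"},"grip_force":{"type":"number"}},"required":["series"]}

```bash
mkdir -p pics
cat > h.py <<'E'
from station import ctrl
import numpy as np, cv2
from scipy.spatial.transform import Rotation as Ro
def ray(im,u,v):
    d=np.array([(u-im['cx'])/im['fx'],(v-im['cy'])/im['fy'],1.])
    R=np.array(im['R']);t=np.array(im['t'])
    return -R.T@t, R.T@d
def onz(im,u,v,z):
    c,d=ray(im,u,v); return c+d*(z-c[2])/d[2]
def proj(im,X):
    p=np.array(im['R'])@X+np.array(im['t']); return im['fx']*p[0]/p[2]+im['cx'],im['fy']*p[1]/p[2]+im['cy']
E
python3 - <<'E'
from h import *
o=ctrl.get_obs(); print(o['t'],o['tool_pos'],o['tool_rot'],o['opening'])
Z=dict(axis=.055,index=.055,post=.055,line=.055,bowl=.055,jar=0,mug=0,stand=0)
for n in ['scene','top']:
    im=ctrl.get_image(n); cv2.imwrite(f'pics/{n}0.png',im['frame'])
    for k,z in Z.items():
        for r in ctrl.mark_of(im,k)[:3]:
            u,v=r['position'][0]*640,r['position'][1]*400
            print(n,k,round(r['p'],2),round(u),round(v),onz(im,u,v,z).round(4))
E
```

```text
0.0 [0.23082794 0.58014351 0.23007618] [-5.91351012e-01 -3.08482674e+00  3.07006217e-03] 0.08548674161945914
scene axis 0.68 311 221 [0.5795 0.0202 0.055 ]
scene index 0.85 293 263 [0.688  0.0458 0.055 ]
scene post 0.96 349 229 [0.555  0.1029 0.055 ]
scene post 0.67 473 263 [0.5014 0.3542 0.055 ]
scene line 0.36 353 204 [0.4881 0.0762 0.055 ]
scene bowl 0.85 305 223 [0.5917 0.0127 0.055 ]
scene bowl 0.78 396 190 [0.3997 0.1432 0.055 ]
scene bowl 0.74 420 309 [0.6495 0.2989 0.055 ]
scene jar 0.97 202 177 [ 0.5659 -0.3249  0.    ]
scene mug 0.85 474 263 [0.4595 0.3595 0.    ]
scene stand 0.67 310 240 [0.5904 0.0242 0.    ]
top index 0.56 305 133 [0.6868 0.0448 0.055 ]
top post 0.79 277 191 [0.5594 0.1078 0.055 ]
top line 0.44 292 217 [0.5    0.0747 0.055 ]
top bowl 0.98 270 285 [0.355  0.1238 0.055 ]
top bowl 0.84 196 165 [0.6179 0.286  0.055 ]
top bowl 0.82 425 177 [ 0.584  -0.2177  0.055 ]
top jar 0.94 469 193 [ 0.5517 -0.3337  0.    ]
top mug 0.63 168 236 [0.4629 0.3671 0.    ]
top stand 0.77 318 182 [0.5828 0.0177 0.    ]
```

View pics/scene0.png

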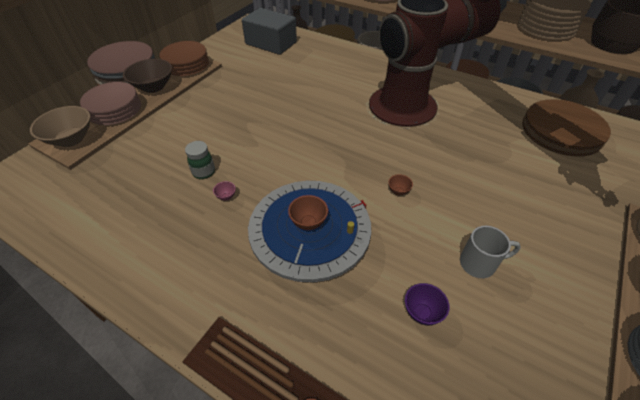

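View pics/top0.png

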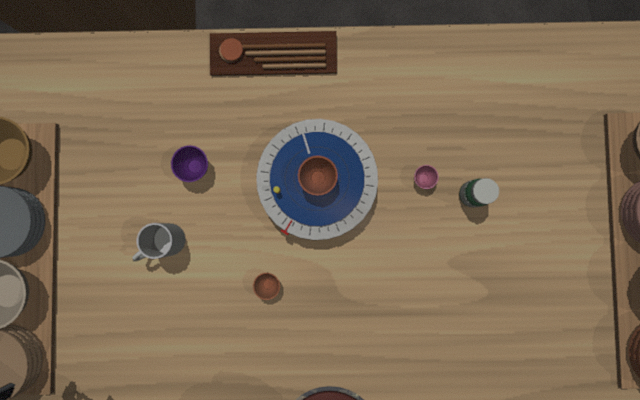

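The top view shows the wheel centred near (318,180), with its index line at (306,143), post at (277,190) and red line at (288,227). Next I'll measure these more precisely.

```bash
cat >> h.py <<'E'
def measure(n='top',verbose=True,c0=(0.583,0.018)):
    im=ctrl.get_image(n); f=im['frame']; hsv=cv2.cvtColor(f,cv2.COLOR_BGR2HSV)
    # blue disc
    m=cv2.inRange(hsv,(100,120,40),(122,255,255))
    nl,lab,st,ce=cv2.connectedComponentsWithStats(m); k=1+np.argmax(st[1:,4])
    cs,_=cv2.findContours((lab==k).astype(np.uint8),cv2.RETR_EXTERNAL,cv2.CHAIN_APPROX_NONE)
    h=cv2.convexHull(max(cs,key=len))[:,0,:].astype(float)
    P=np.array([onz(im,u,v,.055)[:2] for u,v in h])
    A=np.c_[2*P,np.ones(len(P))]; s=np.linalg.lstsq(A,(P**2).sum(1),rcond=None)[0]
    c=s[:2]; r=np.sqrt(s[2]+c@c)
    # rectify
    S=2000 # px per m
    N=640
    g=np.zeros((N,N,2),np.float32)
    for i in range(N):
        X=c[0]+(N/2-i)/S; Y=c[1]+(N/2-np.arange(N))/S
        W=np.stack([np.full(N,X),Y,np.full(N,.053)])
        p=np.array(im['R'])@W+np.array(im['t'])[:,None]
        g[i,:,0]=im['fx']*p[0]/p[2]+im['cx']; g[i,:,1]=im['fy']*p[1]/p[2]+im['cy']
    rec=cv2.remap(f,g[...,0],g[...,1],cv2.INTER_CUBIC)
    I,J=np.mgrid[:N,:N]; X=(N/2-I)/S; Y=(N/2-J)/S; rad=np.hypot(X,Y)
    F=rec.astype(float); B,G,R_=F[...,0],F[...,1],F[...,2]
    wh=np.clip(R_-60,0,None)*((rad>.065)&(rad<.099)&(np.abs(R_-B)<60)&(R_>90))
    red=np.clip(R_-G-25,0,None)*((rad>.109)&(rad<.132))
    yel=np.clip(np.minimum(R_,G)-B-30,0,None)*((rad>.06)&(rad<.13))
    def ang(w): 
        return np.arctan2((w*Y/np.maximum(rad,1e-3)).sum(),(w*X/np.maximum(rad,1e-3)).sum()), (w>0).sum()
    ai,al,ay=ang(wh),ang(red),ang(yel)
    if verbose: print(n,'c',c.round(4),'r',r.round(4),'index',ai,'line',al,'post(top,parallax)',ay,'err mm',((al[0]-ai[0]+np.pi)%(2*np.pi)-np.pi)*105)
    return im,rec,c,ai[0],al[0]
E
python3 - <<'E'
from h import *
for n in ['top','scene']:
    im,rec,c,ai,al=measure(n); cv2.imwrite(f'pics/rec_{n}.png',rec[:600])
    f=ctrl.get_image(n); t=[(round(r['p'],2),r['rect']) for r in ctrl.trace(f,'bowl')[:4]]; print(t)
o=ctrl.get_obs(); print(o['t'],Ro.from_rotvec(o['tool_rot']).as_matrix().round(3))
E
```

```text
top c [0.5853 0.0197] r 0.1025 index (np.float64(0.42258758406409425), np.int64(931)) line (np.float64(2.5834353703102435), np.int64(452)) post(top,parallax) (np.float64(1.8188184959629035), np.int64(662)) err mm 226.8890175558457
[(0.94, [0.2691, 0.3613, 0.0528, 0.0835]), (0.71, [0.397, 0.6803, 0.0438, 0.0705]), (0.7, [0.6441, 0.4045, 0.0394, 0.0717]), (0.58, [0.4662, 0.3865, 0.0678, 0.1045])]
scene c [0.5874 0.0214] r 0.1022 index (np.float64(-2.4829655458560955), np.int64(2380)) line (np.float64(2.588511475230562), np.int64(477)) post(top,parallax) (np.float64(2.081756189393862), np.int64(1296)) err mm -127.22937003975751
[(0.96, [0.6061, 0.435, 0.0434, 0.0512]), (0.93, [0.6325, 0.703, 0.0686, 0.1065]), (0.72, [0.3283, 0.4492, 0.0383, 0.061])]
1.2 [[-0.929  0.37  -0.   ]
 [ 0.37   0.929 -0.   ]
 [-0.    -0.    -1.   ]]
```

View pics/rec_top.png

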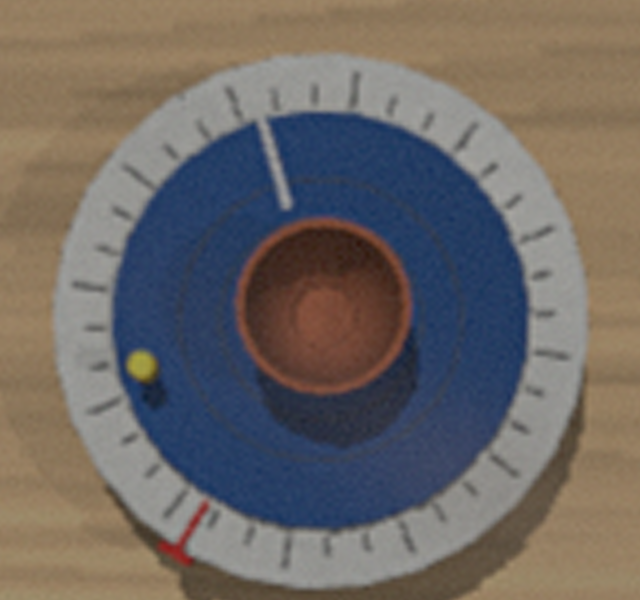

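View pics/rec_scene.png

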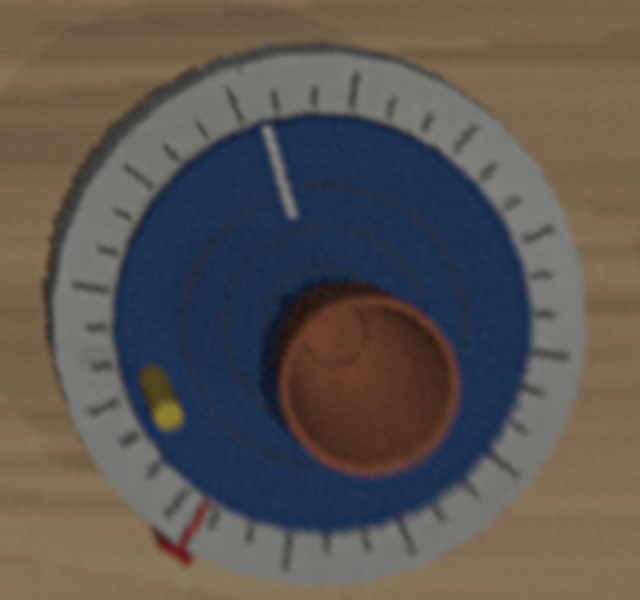

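```bash
sed -i 's/(rad>.065)&(rad<.099)/(rad>.066)\&(rad<.093)\&(B<1.25*R_)/' h.py
python3 - <<'E'
from h import *
im,rec,c,ai,al=measure('top')
E
```

```text
top c [0.5854 0.0197] r 0.1025 index (np.float64(0.3718812372246652), np.int64(664)) line (np.float64(2.584524294342044), np.int64(457)) post(top,parallax) (np.float64(1.820445798384969), np.int64(663)) err mm 232.32752099732483
```

Call:
carry_out(
  series=[
    [0.62,-0.78,0,0,0,-0.54,0],
    [0.62,-0.78,0,0,0,-0.54,0],
    [0.62,-0.78,0,0,0,-0.54,0],
    [0.62,-0.78,0,0,0,-0.54,0],
    [0.62,-0.78,0,0,0,-0.54,0],
    [0.62,-0.78,0,0,0,-0.54,0],
    [0.62,-0.78,0,0,0,-0.54,0],
    [0.62,-0.78,0,0,0,-0.54,0],
    [0.62,-0.78,0,0,0,-0.54,0],
    [0.62,-0.78,0,0,0,-0.54,0],
    [0.62,-0.78,0,0,0,-0.54,0],
    [0.62,-0.78,0,0,0,-0.54,0],
  ],
  grip_force=40,
)

```text
t: 2.45
tool_pos: [0.4177, 0.3458, 0.2314]
tool_rot: [1.546, 2.735, 0.0]
contact_force: [0.1, 0.6, -0.2]
opening: -0.0003
```

Call:
carry_out(
  series=[
    [0.62,-0.78,0,0,0,-0.54,0],
    [0.62,-0.78,0,0,0,-0.54,0],
    [0.62,-0.78,0,0,0,-0.54,0],
    [0.62,-0.78,0,0,0,-0.54,0],
    [0.62,-0.78,0,0,0,-0.54,0],
    [0.62,-0.78,0,0,0,-0.54,0],
    [0.62,-0.78,0,0,0,-0.54,0],
    [0.62,-0.78,0,0,0,-0.54,0],
    [0.62,-0.78,0,0,0,-0.54,0],
    [0.62,-0.78,0,0,0,-0.54,0],
    [0.62,-0.78,0,0,0,-0.54,0],
    [0.62,-0.78,0,0,0,-0.54,0],
  ],
)

```text
t: 3.65
tool_pos: [0.6037, 0.1118, 0.2314]
tool_rot: [2.336, 2.1, 0.0]
contact_force: [0.4, 0.5, -0.0]
opening: -0.0002
```

Call:
carry_out(
  series=[
    [0,0,-1,0,0,0,0],
    [0,0,-1,0,0,0,0],
    [0,0,-1,0,0,0,0],
    [0,0,-1,0,0,0,0],
  ],
)

```text
t: 4.05
tool_pos: [0.6032, 0.1125, 0.1304]
tool_rot: [2.334, 2.103, 0.0]
contact_force: [0.2, 0.3, 0.0]
opening: -0.0
```

```bash
python3 - <<'E'
import re
s=open('h.py').read()
s=s.replace("    red=np","    n_,l_,s_,_c=cv2.connectedComponentsWithStats((wh>0).astype(np.uint8)); wh=wh*(l_==1+np.argmax(s_[1:,4])) if n_>1 else wh\n    red=np")
open('h.py','w').write(s)
E
python3 - <<'E'
from h import *
im,rec,c,ai,al=measure('top'); cv2.imwrite('pics/r2.png',rec[:600])
s=ctrl.get_image('scene'); w=ctrl.get_image('wrist'); 
cv2.imwrite('pics/s2.png',cv2.resize(s['frame'][120:300,200:440],None,fx=2.5,fy=2.5)); cv2.imwrite('pics/w2.png',w['frame'])
E
```

```text
top c [0.5847 0.0139] r 0.0991 index (np.float64(1.6160269192057921), np.int64(2834)) line (np.float64(1.6177678570733023), np.int64(11194)) post(top,parallax) (np.float64(-1.5570865362068202), np.int64(85)) err mm 0.18279847608856814
```

View pics/s2.png

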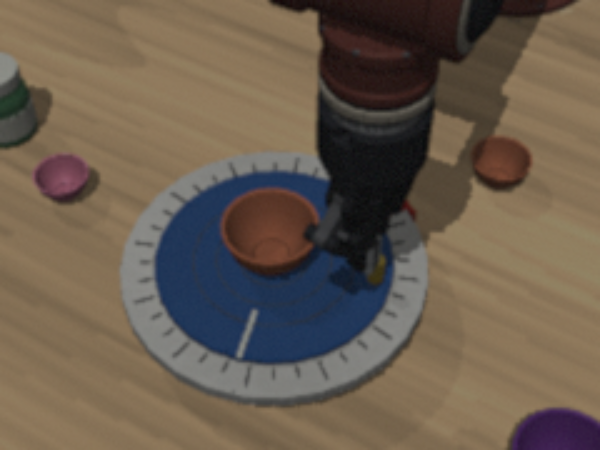

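View pics/w2.png

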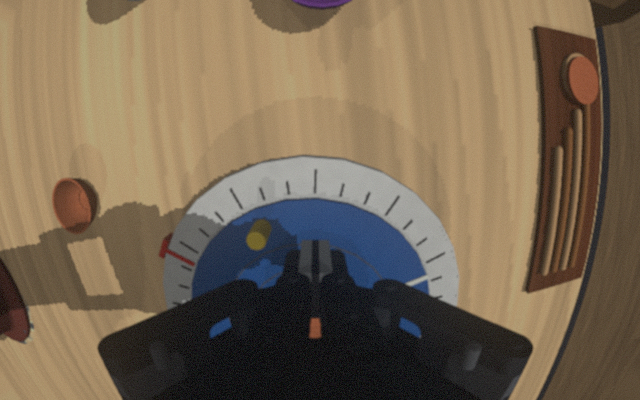

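Call:
carry_out(
  series=[
    [0,0,-1,0,0,0,0],
    [0,0,-0.8,0,0,0,0],
    [0,0,-0.7,0,0,0,0],
    [0,0,0,0,0,0,0],
    [0,0,0,0,0,0,0],
  ],
)

```text
t: 4.7
tool_pos: [0.6037, 0.1127, 0.0697]
tool_rot: [2.333, 2.103, 0.001]
contact_force: [0.2, -0.2, -0.4]
opening: 0.0004
```

Run:
```python
from h import *
o=ctrl.get_obs(); p=np.array(o['tool_pos']); c=np.array([.5855,.020]); d=p[:2]-c
print(p, np.hypot(*d),np.arctan2(d[1],d[0]), o['contact_force'], np.degrees(0))
M=Ro.from_rotvec(o['tool_rot']).as_matrix(); print('y ang',np.arctan2(M[1,1],M[0,1]))
a=np.arctan2(d[1],d[0]); pos=d; out=[]
steps=[.04]*6+[.08]*26
for s in steps:
    a+=s; t=.093*np.array([np.cos(a),np.sin(a)]); r=((t-pos)/.025).round(2); pos=pos+r*.025; out.append([float(r[0]),float(r[1]),0,0,0,s*10,0]);print(round(a,2),out[-1])
```

```text
[0.60367608 0.11273874 0.06968499] 0.0945031452243401 1.3772572809669748 [ 0.24152577 -0.16433124 -0.36265631] 0.0
y ang -0.10393318638283142
1.42 [-0.16, -0.03, 0, 0, 0, 0.4, 0]
1.46 [-0.15, 0.02, 0, 0, 0, 0.4, 0]
1.5 [-0.14, 0.01, 0, 0, 0, 0.4, 0]
1.54 [-0.15, 0.01, 0, 0, 0, 0.4, 0]
1.58 [-0.15, 0.0, 0, 0, 0, 0.4, 0]
1.62 [-0.15, -0.0, 0, 0, 0, 0.4, 0]
1.7 [-0.3, -0.03, 0, 0, 0, 0.8, 0]
1.78 [-0.29, -0.05, 0, 0, 0, 0.8, 0]
1.86 [-0.29, -0.07, 0, 0, 0, 0.8, 0]
1.94 [-0.28, -0.1, 0, 0, 0, 0.8, 0]
2.02 [-0.27, -0.11, 0, 0, 0, 0.8, 0]
2.1 [-0.27, -0.14, 0, 0, 0, 0.8, 0]
2.18 [-0.25, -0.16, 0, 0, 0, 0.8, 0]
2.26 [-0.23, -0.18, 0, 0, 0, 0.8, 0]
2.34 [-0.23, -0.2, 0, 0, 0, 0.8, 0]
2.42 [-0.2, -0.21, 0, 0, 0, 0.8, 0]
2.5 [-0.19, -0.24, 0, 0, 0, 0.8, 0]
2.58 [-0.17, -0.24, 0, 0, 0, 0.8, 0]
2.66 [-0.15, -0.26, 0, 0, 0, 0.8, 0]
2.74 [-0.13, -0.27, 0, 0, 0, 0.8, 0]
2.82 [-0.1, -0.27, 0, 0, 0, 0.8, 0]
2.9 [-0.09, -0.29, 0, 0, 0, 0.8, 0]
2.98 [-0.06, -0.29, 0, 0, 0, 0.8, 0]
3.06 [-0.03, -0.3, 0, 0, 0, 0.8, 0]
3.14 [-0.02, -0.29, 0, 0, 0, 0.8, 0]
3.22 [0.01, -0.3, 0, 0, 0, 0.8, 0]
3.3 [0.04, -0.3, 0, 0, 0, 0.8, 0]
3.38 [0.06, -0.29, 0, 0, 0, 0.8, 0]
3.46 [0.08, -0.28, 0, 0, 0, 0.8, 0]
3.54 [0.1, -0.28, 0, 0, 0, 0.8, 0]
3.62 [0.13, -0.27, 0, 0, 0, 0.8, 0]
3.7 [0.14, -0.26, 0, 0, 0, 0.8, 0]
```

Call:
carry_out(
  series=[
    [-0.16,-0.03,0,0,0,0.4,0],
    [-0.15,0.02,0,0,0,0.4,0],
    [-0.14,0.01,0,0,0,0.4,0],
    [-0.15,0.01,0,0,0,0.4,0],
    [-0.15,0,0,0,0,0.4,0],
    [-0.15,0,0,0,0,0.4,0],
    [-0.3,-0.03,0,0,0,0.8,0],
    [-0.29,-0.05,0,0,0,0.8,0],
  ],
)

```text
t: 5.5
tool_pos: [0.5679, 0.1113, 0.0716]
tool_rot: [1.863, 2.525, 0.006]
contact_force: [1.3, 1.4, 0.8]
opening: -0.0
```

Run:
```python
from h import *
s=ctrl.get_image('scene'); w=ctrl.get_image('wrist'); o=ctrl.get_obs(); print(o['tool_pos'],o['contact_force'])
cv2.imwrite('pics/s3.png',np.hstack([cv2.resize(s['frame'][150:300,230:390],(400,375)),cv2.resize(w['frame'][140:340,140:480],(400,375))]))
```

```text
[0.56675585 0.11102941 0.07092754] [ 0.28797317  0.42178179 -0.6728935 ]
```

View pics/s3.png

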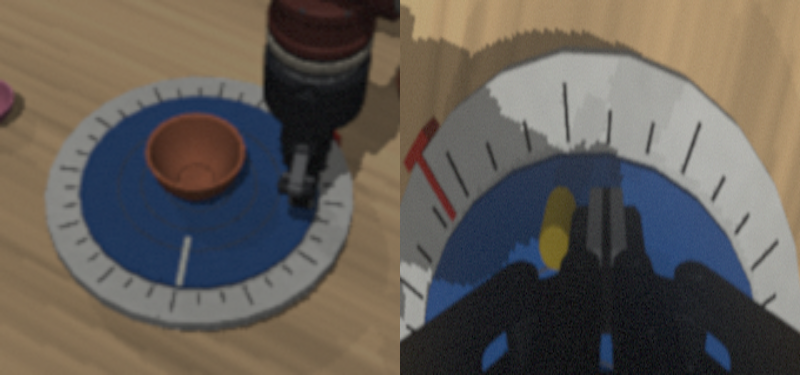

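The scene image (left) shows the finger well clear of the bowl, and the wrist image (right) shows it just at the yellow post. I'll keep following the arc.

Call:
carry_out(
  series=[
    [-0.29,-0.07,0,0,0,0.8,0],
    [-0.28,-0.1,0,0,0,0.8,0],
    [-0.27,-0.11,0,0,0,0.8,0],
    [-0.27,-0.14,0,0,0,0.8,0],
    [-0.25,-0.16,0,0,0,0.8,0],
    [-0.23,-0.18,0,0,0,0.8,0],
  ],
)

```text
t: 6.2
tool_pos: [0.5275, 0.0923, 0.0707]
tool_rot: [1.213, 2.895, 0.004]
contact_force: [1.0, 1.4, -0.1]
opening: 0.0001
```

Run:
```python
from h import *
s=ctrl.get_image('scene'); w=ctrl.get_image('wrist'); o=ctrl.get_obs(); print(o['tool_pos'],o['contact_force'])
c=np.array([.5855,.020]);d=o['tool_pos'][:2]-c; print(np.hypot(*d),np.arctan2(d[1],d[0]))
cv2.imwrite('pics/s4.png',np.hstack([cv2.resize(s['frame'][150:300,230:390],(400,375)),cv2.resize(w['frame'][140:340,140:480],(400,375))]))
```

```text
[0.52673451 0.09172747 0.07002585] [ 0.098634   -0.19363699  0.04234496]
0.09272654631153479 2.2571884015593926
```

View pics/s4.png

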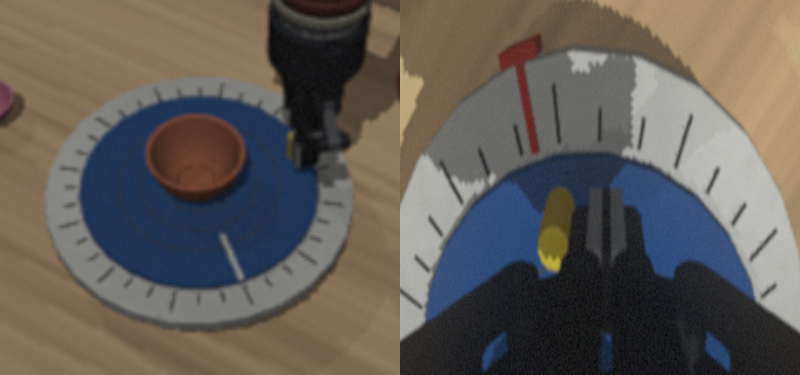

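The index line has moved from (183,260) to (232,258) and the post is riding on the finger. I'll continue.

Call:
carry_out(
  series=[
    [-0.23,-0.2,0,0,0,0.8,0],
    [-0.2,-0.21,0,0,0,0.8,0],
    [-0.19,-0.24,0,0,0,0.8,0],
    [-0.17,-0.24,0,0,0,0.8,0],
    [-0.15,-0.26,0,0,0,0.8,0],
    [-0.13,-0.27,0,0,0,0.8,0],
    [-0.1,-0.27,0,0,0,0.8,0],
    [-0.09,-0.29,0,0,0,0.8,0],
    [-0.06,-0.29,0,0,0,0.8,0],
    [-0.03,-0.3,0,0,0,0.8,0],
    [-0.02,-0.29,0,0,0,0.8,0],
    [0.01,-0.3,0,0,0,0.8,0],
  ],
)

```text
t: 7.5
tool_pos: [0.4931, 0.013, 0.0698]
tool_rot: [-0.259, 3.129, 0.001]
contact_force: [-0.0, 0.8, 0.2]
opening: 0.0002
```

Run:
```python
from h import *
s=ctrl.get_image('scene'); w=ctrl.get_image('wrist'); t=ctrl.get_image('top'); o=ctrl.get_obs(); print(o['tool_pos'],o['contact_force'],o['q'])
c=np.array([.5855,.020]);d=o['tool_pos'][:2]-c; print(np.hypot(*d),np.arctan2(d[1],d[0]))
for n,im in (('s',s),('t',t)):
  for r in ctrl.mark_of(im,'index')[:2]:
    q=onz(im,r['position'][0]*640,r['position'][1]*400,.055)[:2]-c; print(n,r['p'],np.hypot(*q),np.arctan2(q[1],q[0]))
cv2.imwrite('pics/s5.png',np.hstack([cv2.resize(s['frame'][150:300,230:390],(400,375)),cv2.resize(w['frame'][140:340,140:480],(400,375))]))
cv2.imwrite('pics/t5.png',cv2.resize(t['frame'][110:250,240:400],None,fx=4,fy=4))
```

```text
[0.4928605  0.01268037 0.06947394] [-0.31561603 -0.30679991  0.19846913] [-1.25278651e-01 -1.05776554e-01  2.05270733e+00 -1.36600399e-04
  1.19350622e+00 -1.85704005e+00]
0.09292821526695778 -3.062744471270212
s 0.81 0.10791778930686662 1.8884472011085949
t 0.77 0.09894935966090138 1.8509071756738802
```

View pics/s5.png

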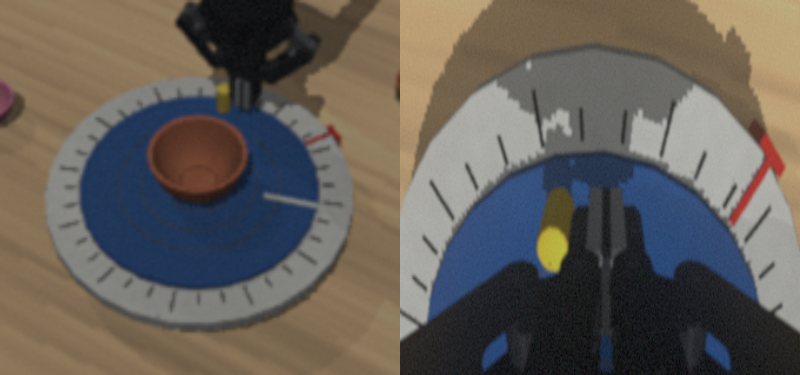

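View pics/t5.png

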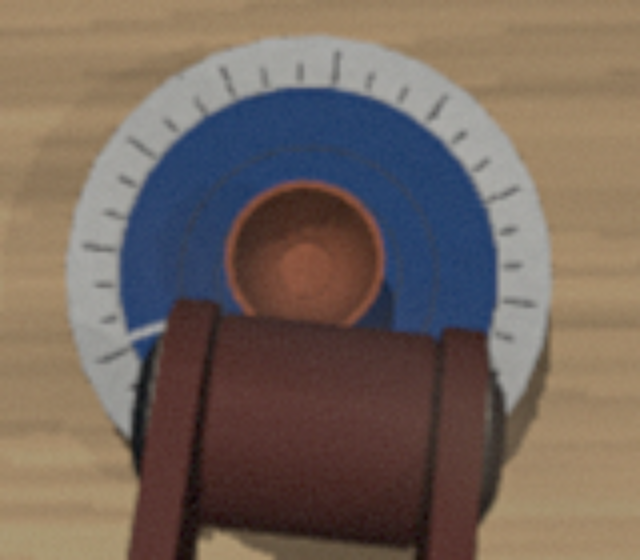

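The index is at about 1.87 rad and the line at 2.585, so about 0.71 rad remains. I'll advance 0.56 and then measure again.

Call:
carry_out(
  series=[
    [0.04,-0.3,0,0,0,0.8,0],
    [0.06,-0.29,0,0,0,0.8,0],
    [0.08,-0.28,0,0,0,0.8,0],
    [0.1,-0.28,0,0,0,0.8,0],
    [0.13,-0.27,0,0,0,0.8,0],
    [0.14,-0.26,0,0,0,0.8,0],
    [0.16,-0.25,0,0,0,0.8,0],
    [0,0,0,0,0,0,0],
  ],
)

```text
t: 8.55
tool_pos: [0.5104, -0.0355, 0.069]
tool_rot: [-1.111, 2.938, -0.001]
contact_force: [0.3, -0.0, -0.8]
opening: -0.0001
```

Run:
```python
from h import *
o=ctrl.get_obs(); print(o['t'],o['tool_pos'],o['contact_force'],o['q'][5])
im,rec,c,ai,al=measure('scene'); cv2.imwrite('pics/r6.png',rec[:600])
c=np.array([.5855,.020]);d=o['tool_pos'][:2]-c; a=np.arctan2(d[1],d[0])%(2*np.pi);print(np.hypot(*d),a)
for nm in('index','line'):
  for r in ctrl.mark_of(im,nm)[:2]:
    q=onz(im,r['position'][0]*640,r['position'][1]*400,.055)[:2]-c; print(nm,r['p'],np.hypot(*q),np.arctan2(q[1],q[0]))
pos=d
for s in [.04]*6:
    a+=s; t=.093*np.array([np.cos(a),np.sin(a)]); r=((t-pos)/.025).round(2); pos=pos+r*.025; print(round(a,2),r)
```

```text
8.55 [ 0.5103707  -0.03551442  0.06899977] [ 0.27675191 -0.01878922 -0.79653769] -2.50888745303883
scene c [0.5874 0.0214] r 0.1022 index (np.float64(-2.570583184290587), np.int64(1840)) line (np.float64(2.587924121528461), np.int64(494)) post(top,parallax) (np.float64(-2.311484067296515), np.int64(1605)) err mm -118.09119014285646
0.09341446549824282 3.777963659981274
index 0.9 0.09812635217782298 2.397816596951189
line 0.53 0.10892000936471406 2.550451939457595
3.82 [ 0.1  -0.11]
3.86 [ 0.1  -0.11]
3.9 [ 0.1  -0.11]
3.94 [ 0.1  -0.11]
3.98 [ 0.11 -0.1 ]
4.02 [ 0.11 -0.1 ]
```

View pics/r6.png

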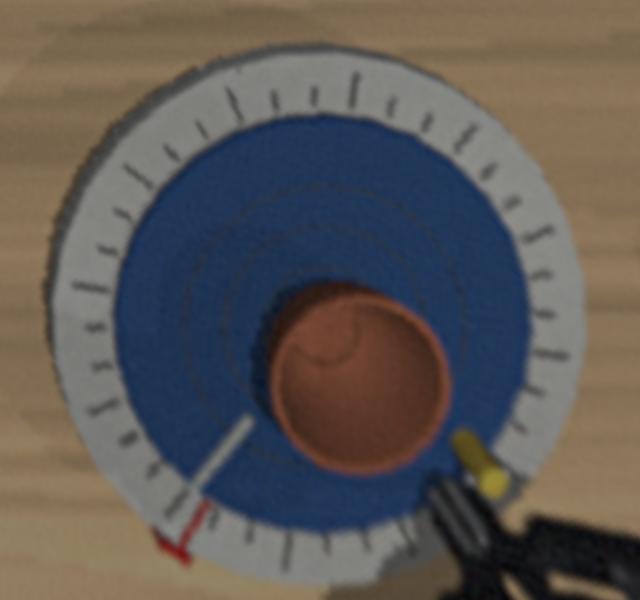

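The index line ends near (195,482) and the red line starts at (207,503), leaving about 0.155 rad. I'll step 0.12.

Call:
carry_out(
  series=[
    [0.1,-0.11,0,0,0,0.4,0],
    [0.1,-0.11,0,0,0,0.4,0],
    [0.1,-0.11,0,0,0,0.4,0],
    [0,0,0,0,0,0,0],
  ],
)

```text
t: 9.1
tool_pos: [0.5173, -0.0434, 0.0687]
tool_rot: [1.287, -2.866, -0.0]
contact_force: [-0.2, -0.2, -0.5]
opening: -0.0
```

```bash
cat >> h.py <<'E'
def idx(rec,lo,hi,c=None):
    N=640;S=2000
    I,J=np.mgrid[:N,:N]; X=(N/2-I)/S; Y=(N/2-J)/S; rad=np.hypot(X,Y); A=np.arctan2(Y,X)
    F=rec.astype(float); B,G,R_=F[...,0],F[...,1],F[...,2]
    m=(rad>.062)&(rad<.097)&(A>lo)&(A<hi); w=np.clip(R_-55,0,None)*m*(np.abs(R_-B)<50)
    red=np.clip(R_-G-25,0,None)*((rad>.107)&(rad<.130))
    def fit(w):
        x=(w*X).sum()/w.sum(); y=(w*Y).sum()/w.sum()
        C=np.cov(np.stack([X[w>0],Y[w>0]]),aweights=w[w>0]); v=np.linalg.eigh(C)[1][:,1]
        if v@[x,y]<0: v=-v
        return np.arctan2(y,x),np.arctan2(v[1],v[0]),np.hypot(x,y),(w>0).sum()
    i,l=fit(w),fit(red); print('index cen/dir',i,'line',l,'rem',l[0]-i[0],'mm',105*(l[0]-i[0])); return i,l
E
cat > m.py <<'E'
import sys
from h import *
o=ctrl.get_obs(); print(o['t'],o['tool_pos'],o['contact_force'])
im,rec,c,ai,al=measure('scene',False); print(c); cv2.imwrite('pics/'+sys.argv[1],rec[:600])
idx(rec,2.25,2.8)
c=np.array([.5855,.020]);d=o['tool_pos'][:2]-c; print(np.hypot(*d),np.arctan2(d[1],d[0])%(2*np.pi))
E
python3 m.py r7.png
```

```text
9.1 [ 0.51731355 -0.04341756  0.06872376] [-0.15726848 -0.24238219 -0.51389113]
[0.58748634 0.02136844]
index cen/dir (np.float64(2.6015832050451695), np.float64(2.552013011483715), np.float64(0.07949914636947782), np.int64(1211)) line (np.float64(2.5875689300986737), np.float64(2.587527161638117), np.float64(0.11959137631889429), np.int64(489)) rem -0.014014274946495764 mm -1.4714988693820552
0.09311916717341 3.8907700300240955
```

View pics/r7.png

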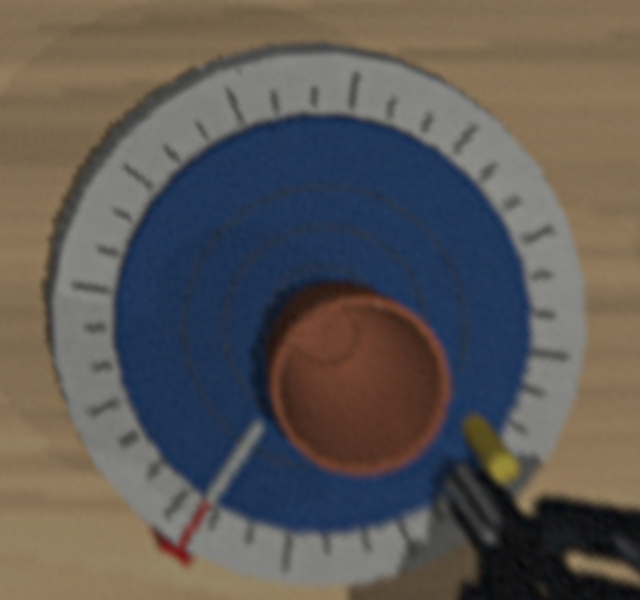

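```bash
cat >> h.py <<'E'
def rect(im,c,z,N=640,S=2000):
    I,J=np.mgrid[:N,:N]; W=np.stack([c[0]+(N/2-I)/S,c[1]+(N/2-J)/S,np.full((N,N),z)]).reshape(3,-1)
    p=np.array(im['R'])@W+np.array(im['t'])[:,None]
    return cv2.remap(im['frame'],(im['fx']*p[0]/p[2]+im['cx']).reshape(N,N).astype(np.float32),(im['fy']*p[1]/p[2]+im['cy']).reshape(N,N).astype(np.float32),cv2.INTER_CUBIC)
def polar(rec,N=640,S=2000):
    # rows radius mm 60..135, cols angle 2.2..3.0
    r=np.arange(60,135,.5)/1000; a=np.arange(2.2,3.0,.0025)
    A,Rr=np.meshgrid(a,r); return a,r,cv2.remap(rec,(N/2-S*Rr*np.sin(A)).astype(np.float32),(N/2-S*Rr*np.cos(A)).astype(np.float32),cv2.INTER_CUBIC).astype(float)
def final(n):
    im,_,c,_,_=measure(n,False); print(n,'c',c.round(4))
    a,r,P=polar(rect(im,c,.055)); P2=polar(rect(im,c,.050))[2]
    for lo,hi in((72,82),(82,92),(92,99)):
        k=(r>lo/1e3)&(r<hi/1e3); s=P[k][:,:,2].mean(0); s=np.clip(s-np.median(s)-.4*(s.max()-np.median(s)),0,None); print(lo,hi,'idx',((s*a).sum()/s.sum()).round(4))
    for lo,hi in((108,115),(115,122),(122,128)):
        k=(r>lo/1e3)&(r<hi/1e3); s=(P2[k][:,:,2]-P2[k][:,:,1]).mean(0); s=np.clip(s-.4*s.max(),0,None); print(lo,hi,'red',((s*a).sum()/s.sum()).round(4))
    return im,P,P2
E
python3 - <<'E'
from h import *
im,P,P2=final('scene')
cv2.imwrite('pics/pol.png',np.vstack([cv2.resize(x.clip(0,255).astype(np.uint8),(640,300)) for x in(P,P2)]))
E
```

```text
scene c [0.5872 0.0212]
72 82 idx 2.5813
82 92 idx 2.5773
92 99 idx 2.5761
108 115 red 2.6025
115 122 red 2.6044
122 128 red 2.6007
```

View pics/pol.png

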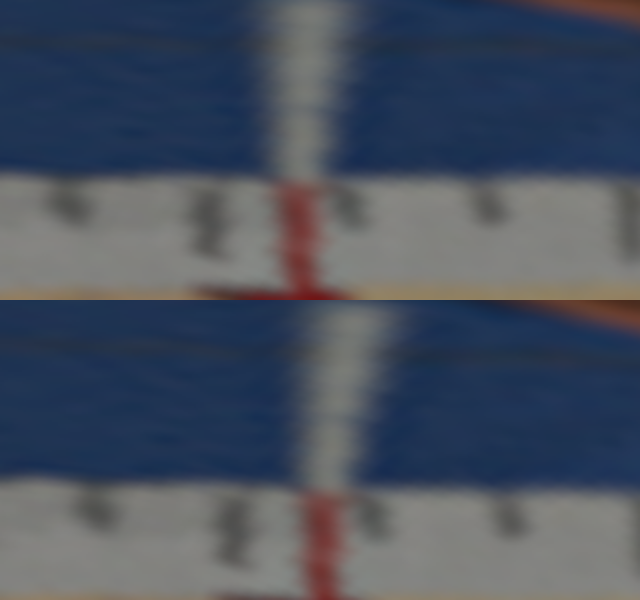

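About 2.7 mm remains once each line is measured at its own height. One small nudge should do it.

Call:
carry_out(
  series=[
    [0.03,-0.03,0,0,0,0.1,0],
    [0.03,-0.04,0,0,0,0.1,0],
    [0,0,0,0,0,0,0],
  ],
)

```text
t: 9.5
tool_pos: [0.5189, -0.0452, 0.0688]
tool_rot: [-1.317, 2.852, 0.001]
contact_force: [-0.5, 1.4, -0.7]
opening: 0.0
```

Run:
```python
from h import *
final('scene'); o=ctrl.get_obs(); print(o['t'],o['tool_pos'],o['contact_force'])
```

```text
scene c [0.5874 0.0214]
72 82 idx 2.6055
82 92 idx 2.6021
92 99 idx 2.6009
108 115 red 2.6045
115 122 red 2.6068
122 128 red 2.6026
9.55 [ 0.51885366 -0.04513824  0.068753  ] [-0.67434203  1.72121181 -0.62805104]
```

Aligned to about 0.3 mm. Now I'll back off from the post, lift, and clear the view.

Call:
carry_out(
  series=[
    [-0.2,0.2,0,0,0,0,0],
    [-0.3,0.3,0,0,0,0,0],
    [0,0,0.8,0,0,0,0],
    [0,0,1,0,0,0,0],
    [0,0,1,0,0,0,0],
    [0,0,1,0,0,0,0],
    [0,0,1,0,0,0,0],
    [0,0,1,0,0,0,0],
    [-0.5,0.8,0,0,0,0,0],
    [-0.5,0.8,0,0,0,0,0],
    [-0.5,0.8,0,0,0,0,0],
    [-0.5,0.8,0,0,0,0,0],
  ],
)

```text
t: 10.75
tool_pos: [0.4552, 0.0482, 0.2136]
tool_rot: [-1.317, 2.852, -0.0]
contact_force: [0.2, 0.7, -0.4]
opening: 0.0
```

Call:
carry_out(
  series=[
    [-0.3,1,0,0,0,0,0],
    [-0.3,1,0,0,0,0,0],
    [-0.3,1,0,0,0,0,0],
    [-0.3,1,0,0,0,0,0],
    [-0.3,1,0,0,0,0,0],
    [-0.3,1,0,0,0,0,0],
    [-0.3,1,0,0,0,0,0],
    [-0.3,1,0,0,0,0,0],
    [-0.3,1,0,0,0,0,0],
    [-0.3,1,0,0,0,0,0],
    [-0.3,1,0,0,0,0,0],
    [0,0,0,0,0,0,0],
  ],
)

```text
t: 11.95
tool_pos: [0.3722, 0.3241, 0.2136]
tool_rot: [1.322, -2.85, -0.001]
contact_force: [0.2, 0.3, -1.5]
opening: -0.0
```

Run:
```python
from h import *
final('scene'); im,P,P2=final('top'); o=ctrl.get_obs(); print(o['t'],o['tool_pos'],o['dq'].max() if hasattr(o['dq'],'max') else o['dq'])
cv2.imwrite('pics/t9.png',cv2.resize(im['frame'][100:300,130:510],None,fx=2,fy=2))
for k in('jar','mug'): print(k,[onz(im,r['position'][0]*640,r['position'][1]*400,0).round(4) for r in ctrl.mark_of(im,k)[:1]])
```

```text
scene c [0.5873 0.0215]
72 82 idx 2.6066
82 92 idx 2.6029
92 99 idx 2.6013
108 115 red 2.6056
115 122 red 2.6076
122 128 red 2.6036
top c [0.5853 0.0197]
72 82 idx 2.5744
82 92 idx 2.5734
92 99 idx 2.5739
108 115 red 2.5829
115 122 red 2.5814
122 128 red 2.5824
12.05 [0.37315468 0.32220418 0.21358904] 0.0028608153080377486
jar [array([ 0.5452, -0.3357,  0.    ])]
mug [array([0.4538, 0.3688, 0.    ])]
```

View pics/t9.png

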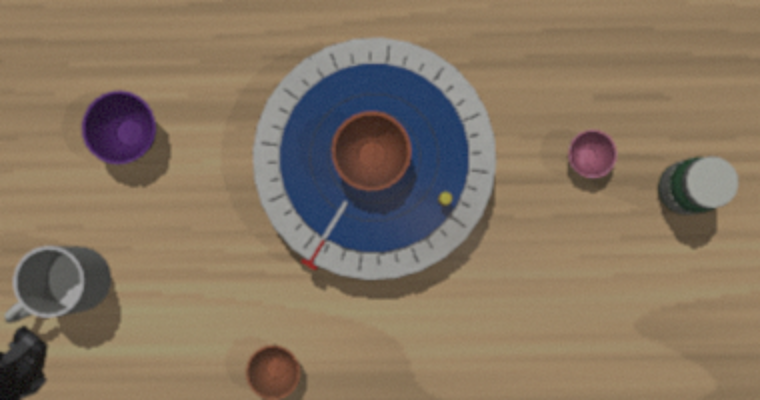

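Both cameras put the index within 1 mm of the line. The bowl is centred and the robot is clear of everything, so I'm handing in.

```bash
python3 -c "
from station import ctrl
print(ctrl.finish_job())"
```

```text
the job is handed in; nothing more can be done
None
```

I pushed the yellow post round anticlockwise by about 2.3 rad with the closed fingertip, until the white index line met the red line. I then backed the finger off, lifted it clear and handed the job in at about 12 s of the 51 s allowed; no verdict was reported.

**Last checks:**
- **Alignment:** after the robot was clear, the scene camera put the index about 0.3 mm from the red line and the top camera about 0.9 mm. The limit is 5 mm.
- **Forces:** the readings I took stayed around 2 N or less, against the 25 N limit. I read them only at the end of each move, not continuously.
- **Bowl:** it looks upright and centred in the last top picture. I judged this by eye and did not measure it.

**Disagreement:** the detector's jar and mug positions shifted by about 7 mm and 9 mm between the first and last top pictures. I put this down to detector noise, because the arm never went near the jar and stayed far above the mug. They also look in place in the last picture, but I took no second measurement.

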